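# Clamp a filter cassette to its set force

### The job

Push the white filter cassette gently along the clamp's bed until it is fully home against the end stop, then turn the red T-handle clockwise (seen from above) until the orange indicator tab pops out at the front of the clamp. Stop as soon as the tab is out: overtightening cracks the cassette. Let go of the handle and leave the things around the clamp where they are.

Things in the scene. Friction and masses are not known exactly. Their poses are not given: they have to be found in the camera images.
- clamp: Grey bench clamp, fixed: base plate 135 x 215 mm, a column on the clamp's -x side and a head 44 mm wide (y) over x = -80 to +16 mm, its top 118 mm above the bench. Origin on the bench under the vertical screw axis; the cassette slides in along the clamp's +y. z is up; the yaw varies.
- bed: Aluminium bed in the clamp, fixed, axes as the clamp's; shims make its height differ by about 1 mm either way. Origin under the screw axis at the bed's underside; the cassette slides on its surface at bed z = 18 mm, y = -140 to +45 mm. Two side rails, 9 mm above that surface and 63 mm apart, guide the cassette with 1.5 mm play a side.
- stop (a point): Middle of the end stop's face on the bed surface, at bed y = +45 mm; the bar of the stop is 11 mm tall above the bed surface. Axes as the bed's.
- cassette: White filter cassette, loose, about 0.25 kg: plate 60 (x) x 170 (y) x 14 mm (z) with a blue fin near its -y end. Origin at the centre of the plate's underside; its leading edge is 85 mm along +y. It starts between the rails, 45 to 70 mm short of the stop. Home, that edge touches the rigid stop (push below 40 N) and its origin lies at bed y = -40 mm. Sliding: 1 to 4 N.
- fin (a point): Centre of the cassette's blue fin, the place to push: 12 mm thick (y), 44 mm wide (x), 30 mm tall, 15 mm of it above and below this point. It lies 70 mm behind (-y of) the cassette's origin. Push its -y face towards the cassette's +y. Axes as the cassette's.
- tbar (a point): Centre of the red T-handle on the screw axis, about 154 mm above the bench: bar 72 mm long (this frame's x), 12 mm wide (y), 22 mm tall. Clockwise from above tightens and sinks it 1.9 mm a radian; friction of 0.12 N m holds it where it is left. It needs roughly 1.7 to 4 rad from the start, so several grasps. Fingertips may reach down to 122 mm above the bench; the head is below.
- pad: Round black pressure pad, 28 mm in diameter, on the screw under the head; origin at its underside's centre. It presses the cassette through an 8 N/mm spring: after touching, about 15 N more for each radian turned. The tab pops at about 16 N; the cassette cracks at 25 N, about half a radian of turning later.
- tab (a joint): Indicator tab on the dark spring box that hangs on the screw before the head (+x) and sinks with it, hinged along y at its lower edge, 82 to 90 mm above the bench: 0 rad while upright (outer face grey), about 1.55 when popped out, level, orange side up. As force builds it leans out 0.2 rad (not in this reading), then flips and stays out. The clamping force must flip it, not a hand.
- tab_mid (a point): Middle of the indicator tab, a plate 26 mm wide (y), 30 mm long and 3 mm thick. Upright it lies at about clamp x = +36 mm, 98 to 106 mm above the bench; popped out at about clamp x = +56 mm, 15 mm lower. The axes turn with the tab.
- tip_rack: Bystander: green pipette-tip box 85 x 120 x 50 mm, origin under its centre.
- reagent_jar: Bystander: jar 60 mm in diameter and 85 mm tall with a white cap, origin under its centre.
- wash_bottle: Bystander: white bottle 60 mm in diameter and 150 mm tall with a red cap, origin under its centre.
Things that resemble listed ones, but are neither listed nor needed, are in the scene too. Leave any black look-alike of the cassette alone.

How it is judged:
By the outcome, as a careful person would: the job done as asked, in the order asked, and still so for the second after the job is handed in, with the robot touching nothing.
It also fails if it takes over 72 s, if anything falls off the work surface, if the arm or the gripper's body presses on something with over 40 N, if the wrist force passes 120 N, or if a joint passes its speed limit or range.

### The arm

A 7-joint arm with a two-finger parallel gripper is mounted at the origin on the work surface. World frame = base frame: x ahead of the robot, y to its left, z up, the work surface at z = 0. Lengths are in m, angles in rad, forces in N, time in s.
With the tool pointing down it reaches from about 0.425 to 0.875 m from the base axis. Payload 4.7 kg.
Tool frame: the origin (TCP) lies at the very end of the fingers, on their centre line; the grasp point (between the pads) lies arm.hold_point_z behind it (arm.hold_point_z is the distance from the TCP to the grasp point, in m); z points along the fingers, y is the direction in which the jaws open and shut (so a half turn about z gives the same grasp; the last joint's range is limited). The gripper opens to 85 mm and grips with 20 to 120 N. Pads are 22 mm wide; open, the fingers measure 114 mm over their backs; the gripper's body (76 mm by 85 mm) begins 54 mm behind the grasp point. The pads swing forward as they close: fully open they stand 13 mm farther back than shut.
Start: joints at [-1.128, 0.321, -0.07, 1.45, 0.023, 1.371, -0.057], TCP at [0.27, 0.591, 0.231] pointing down, gripper open.
Joint ranges: [-2.86, 2.86], [-0.3, 2.09], [-1.38, 1.24], [0.06, 2.45], [-1.56, 4.7], [0.09, 2.05], [-2.69, 2.69]. Speed limits (rad/s): [2.57, 2.57, 3.14, 3.14, 3.14, 3.14, 3.14].

### API

Orientations are given as [roll, pitch, yaw] about the fixed x, y, z axes, in that order (R = Rz(yaw) Ry(pitch) Rx(roll)).
In Python, from rig import arm gives the robot as it stands.
- The arm moves only by the tool move_arm, never from a script. Its argument "series" is a list of rows, each an object of numbers: "dx", "dy", "dz": the shift along the tool's x, y, z in m; "ax", "ay", "az": the turn, a rotation vector about the tool's x, y, z in rad; "fingers": the opening, from -1 (shut) to 1 (fully open). In form: [{"dx": .., "dy": .., "dz": .., "ax": .., "ay": .., "az": .., "fingers": ..}, ...]. A call has 1 to 20 rows; each row shifts and turns the pose as measured when the row begins, along the tool's axes as they then stand; what a row does not reach is not made up. A row lasts 1/8 s, in which the tool goes at most 62.5 mm and 10.7 degrees, less where a joint would pass 70% of its speed; a pose out of reach is approached as far as the arm can. A call with a gripper value outside its range is refused whole. The fingers move at their own pace and stop on an object; the grip force is fixed at half the most. Time passes only in rows, so rows that do not move let the fingers close. It gives the time, the measured TCP pose, the force and the opening at its end, in the units of the state.
- arm.state(): the state, without advancing time (a new reading comes with each control period).
- arm.get_image(name): name is "side" or "top" or "wrist"; returns a dict with "image" (480x640x3 uint8, blue, green, red), "mtx" (3x3 intrinsics, pixels), "R" (3x3) and "t" (3): a world point X has camera coordinates R X + t. Camera axes: x right, y down, z forward; pixel columns grow to the right and rows downward; lengths in m; the calibration is good to about 2 mm. A picture is of the moment at which its call begins. There is no depth.
- arm.hand_in(): hands the job in, once; it reports no verdict.
The state is a dict: "t": time; "q": joint angles; "joint_vel": joint speeds; "effort": joint torques, N m; "tool_pos": TCP position; "tcp_rot": TCP orientation; "ft_force": force on the tool from outside, world axes, zero at the start; "torque": the same for the moment, N m; "width": finger opening in m.
Only numpy, scipy, OpenCV 4.12 (cv2) and the standard library are available. Lean on these libraries where they do the work, as an engineer would, in place of code of your own. Each camera call takes 0.05 s, during which the arm holds its last target. There are 200 camera calls.

## Working session

There is one attempt and no reset: what is moved stays moved. The work goes in short steps, Python scripts to look and compute and a tool call to move; the robot and the scene stay as the last step left them, time stands still between calls to the robot, and variables do not carry over. Pictures are saved under pics/ and viewed, about 8 in all and at most 12, crops included, and the job is handed in when it is done.

Besides the shell and the picture viewer there is one more tool, called after "Call:" as a command line: name --argument value ..., lists and objects as JSON in quotes. move_arm: Moves the arm, as the interface text tells. Its arguments: {"type":"object","properties":{"series":{"type":"array"}},"required":["series"]}

```bash
ls; mkdir -p pics; python3 - <<'E'
from rig import arm
import cv2,numpy as np
print(arm.state()); print(arm.hold_point_z)
ims=[]
for n in ("top","side"):
    d=arm.get_image(n); np.savez(f"{n}.npz",**d); cv2.imwrite(f"pics/{n}0.png",d["image"]); print(n,d["mtx"].tolist(),d["R"].round(3).tolist(),d["t"])
E
```

```text
pics
{'t': 0.0, 'q': array([-1.12790399,  0.32181053, -0.0701051 ,  1.45168698,  0.02262324,
        1.37080077, -0.05692444]), 'joint_vel': array([ 9.65024894e-04, -4.44747696e-04,  8.25413542e-05,  5.65756525e-04,
       -9.46641132e-04, -1.36079713e-03,  4.20148423e-04]), 'effort': array([-2.74979984e-04, -4.93581927e+01, -3.82129652e-01, -3.14334226e+01,
        1.32194933e-02,  1.14586702e-02,  1.81903567e-05]), 'tool_pos': array([0.27006683, 0.59064054, 0.23022575]), 'tcp_rot': array([-3.13967798e+00,  1.15855578e-04,  2.71283079e+00]), 'ft_force': array([ 0.42443639,  0.26737662, -0.31897881]), 'torque': array([-0.02347233, -0.03995894, -0.03329187]), 'width': 0.08551053352661403}
0.0187
top [[567.0075514556228, 0.0, 314.59576985336855], [0.0, 567.0075514556228, 243.25190330302922], [0.0, 0.0, 1.0]] [[0.021, -1.0, 0.018], [-0.982, -0.024, -0.186], [0.186, -0.014, -0.982]] [-0.03108035  0.54070427  1.1896797 ]
side [[557.5622466539223, 0.0, 311.65177539880426], [0.0, 557.5622466539223, 240.00225484847925], [0.0, 0.0, 1.0]] [[0.77, -0.638, -0.018], [-0.406, -0.467, -0.786], [0.492, 0.612, -0.618]] [-0.39984764  0.28842     0.95311336]
```

View pics/top0.png

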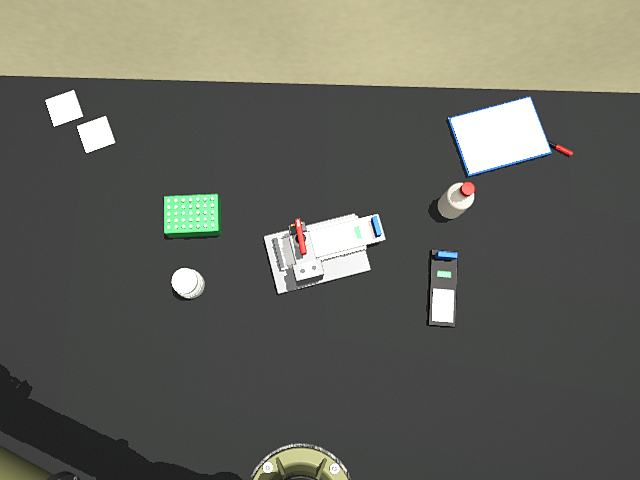

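View pics/side0.png

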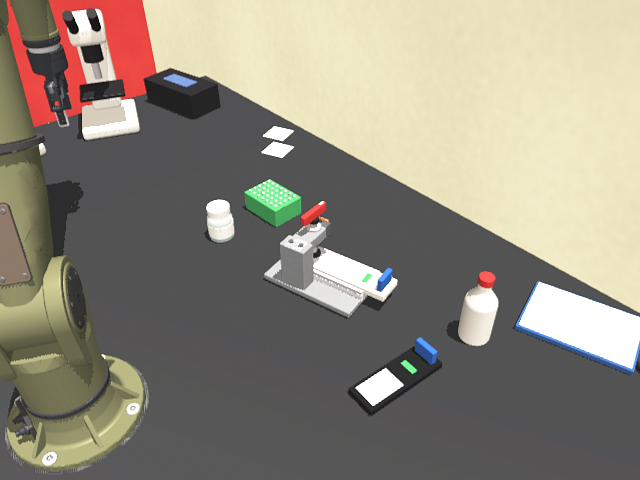

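The top view shows the clamp around (310,250) with its +y pointing image-left, fin at (377,226) and T-bar at (300,237). The side view agrees, and the black look-alike is at (443,288) in top. Next I'll triangulate.

```bash
cat > h.py <<'E'
import numpy as np, cv2
def ray(d,p):
    u=cv2.undistortPoints(np.float64([[p]]),d["mtx"],None)[0,0]
    R=np.array(d["R"]); v=R.T@np.r_[u,1]; return -R.T@np.array(d["t"]), v/np.linalg.norm(v)
def onz(d,p,z):
    o,v=ray(d,p); return o+v*(z-o[2])/v[2]
def tri(d1,p1,d2,p2):
    o,v=ray(d1,p1); a,b=ray(d2,p2)
    s=np.linalg.lstsq(np.c_[v,-b],a-o,rcond=None)[0]
    P,Q=o+v*s[0],a+b*s[1]; return (P+Q)/2,np.linalg.norm(P-Q)
def blob(img,lo,hi,box,n=1):
    x0,y0,x1,y1=box; h=cv2.cvtColor(img[y0:y1,x0:x1],cv2.COLOR_BGR2HSV)
    m=cv2.inRange(h,np.array(lo),np.array(hi))
    c=max(cv2.findContours(m,0,1)[0],key=cv2.contourArea)
    return c.reshape(-1,2)+[x0,y0]
BLUE=((100,120,40),(125,255,255)); RED=((0,150,60),(8,255,255))
def cen(c):
    m=cv2.moments(c); return np.array([m["m10"]/m["m00"],m["m01"]/m["m00"]])
E
python3 - <<'E'
from h import *
T=dict(np.load("top.npz"));S=dict(np.load("side.npz"))
bt=blob(T["image"],*BLUE,(365,205,395,245)); bs=blob(S["image"],*BLUE,(370,262,400,300))
rt=blob(T["image"],*RED,(285,210,315,262)); rs=blob(S["image"],*RED,(295,195,335,230))
print("fin",tri(T,cen(bt),S,cen(bs)),cv2.minAreaRect(bt))
print("bar",tri(T,cen(rt),S,cen(rs)),cv2.minAreaRect(rt))
for n,c in(("bar",rt),("fin",bt)): 
    b=cv2.boxPoints(cv2.minAreaRect(c)); print(n,b.tolist()); print([onz(T,p,.165 if n=="bar" else .09)[:2].round(4).tolist() for p in b])
# base edge near column
for p in((278,293),(369,270),(265,236)): print(onz(T,p,.01))
a=cv2.resize(T["image"][195:305,255:395],None,fx=5,fy=5,interpolation=2);cv2.imwrite("pics/c1.png",a)
E
```

```text
fin (array([ 0.58202457, -0.15194242,  0.05809922]), np.float64(0.0013564276044383933)) ((375.6210021972656, 226.1114501953125), (20.315975189208984, 6.43339204788208), 73.61045837402344)
bar (array([0.53666695, 0.01275205, 0.15038065]), np.float64(0.0018730101071446645)) ((300.26922607421875, 235.84613037109375), (36.2814826965332, 6.079599857330322), 78.69007110595703)
bar [[293.73077392578125, 218.65383911132812], [299.69232177734375, 217.46151733398438], [306.80767822265625, 253.03842163085938], [300.84613037109375, 254.23074340820312]]
[[0.5687, 0.0257], [0.5714, 0.0138], [0.4996, -0.0021], [0.4969, 0.0096]]
fin [[369.66876220703125, 217.27386474609375], [375.84075927734375, 215.45858764648438], [381.5732421875, 234.94903564453125], [375.4012451171875, 236.76431274414062]]
[[0.5934, -0.1348], [0.5977, -0.1481], [0.5554, -0.1603], [0.5511, -0.1472]]
[0.43456052 0.05962337 0.01      ]
[ 0.49092883 -0.14275693  0.01      ]
[0.5629813  0.09328612 0.01      ]
```

View pics/c1.png

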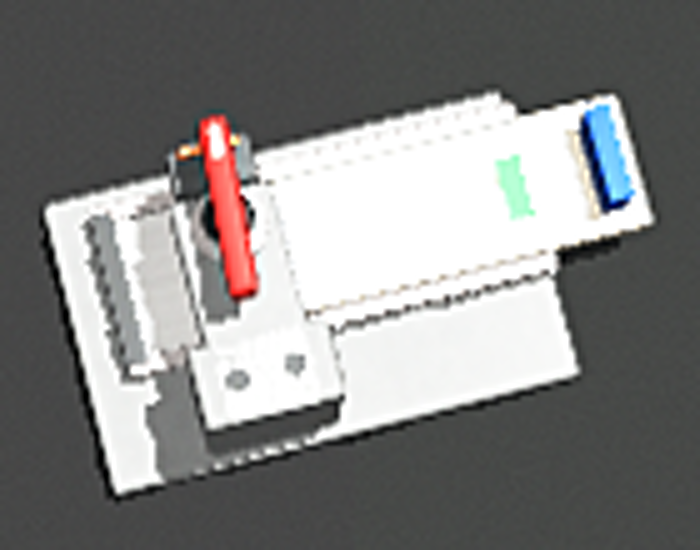

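The clamp's yaw is about 0.27, the screw axis is near (0.535, 0.012), and the fin is at clamp y ≈ -0.170, which leaves a gap of about 60 mm. The crop shows the T-bar nearly along clamp x. I'm moving to behind the fin.

Call:
move_arm --series '[{"az": 0.175, "fingers": -1}, {"az": 0.175, "fingers": -1}, {"az": 0.175, "fingers": -1}, {"az": 0.175, "fingers": -1}, {"az": 0.173, "fingers": -1}, {"dx": -0.056, "dy": 0.0068, "fingers": -1}, {"dx": -0.056, "dy": 0.0068, "fingers": -1}, {"dx": -0.056, "dy": 0.0068, "fingers": -1}, {"dx": -0.056, "dy": 0.0068, "fingers": -1}, {"dx": -0.056, "dy": 0.0068, "fingers": -1}, {"dx": -0.056, "dy": 0.0068, "fingers": -1}, {"dx": -0.056, "dy": 0.0068, "fingers": -1}, {"dx": -0.056, "dy": 0.0068, "fingers": -1}, {"dx": -0.056, "dy": 0.0068, "fingers": -1}, {"dx": -0.056, "dy": 0.0068, "fingers": -1}, {"dx": -0.056, "dy": 0.0068, "fingers": -1}, {"dx": -0.056, "dy": 0.0068, "fingers": -1}, {"dx": -0.056, "dy": 0.0068, "fingers": -1}, {"dx": -0.056, "dy": 0.0068, "fingers": -1}, {"dx": -0.056, "dy": 0.0068, "fingers": -1}]'

```text
validation failed for argument at $.se...
```

Call:
move_arm --series '[{"dx": 0, "dy": 0, "dz": 0, "ax": 0, "ay": 0, "az": 0.175, "fingers": -1}, {"dx": 0, "dy": 0, "dz": 0, "ax": 0, "ay": 0, "az": 0.175, "fingers": -1}, {"dx": 0, "dy": 0, "dz": 0, "ax": 0, "ay": 0, "az": 0.175, "fingers": -1}, {"dx": 0, "dy": 0, "dz": 0, "ax": 0, "ay": 0, "az": 0.175, "fingers": -1}, {"dx": 0, "dy": 0, "dz": 0, "ax": 0, "ay": 0, "az": 0.173, "fingers": -1}]'

```text
t: 0.72
tool_pos: [0.2695, 0.589, 0.2268]
tcp_rot: [-3.137, 0.006, 1.812]
ft_force: [0.6, -0.6, 0.2]
width: 0.0
```

Call:
move_arm --series '[{"dx": -0.056, "dy": 0.007, "dz": 0, "ax": 0, "ay": 0, "az": -0.02, "fingers": -1}, {"dx": -0.056, "dy": 0.007, "dz": 0, "ax": 0, "ay": 0, "az": 0, "fingers": -1}, {"dx": -0.056, "dy": 0.007, "dz": 0, "ax": 0, "ay": 0, "az": 0, "fingers": -1}, {"dx": -0.056, "dy": 0.007, "dz": 0, "ax": 0, "ay": 0, "az": 0, "fingers": -1}, {"dx": -0.056, "dy": 0.007, "dz": 0, "ax": 0, "ay": 0, "az": 0, "fingers": -1}, {"dx": -0.056, "dy": 0.007, "dz": 0, "ax": 0, "ay": 0, "az": 0, "fingers": -1}, {"dx": -0.056, "dy": 0.007, "dz": 0, "ax": 0, "ay": 0, "az": 0, "fingers": -1}, {"dx": -0.056, "dy": 0.007, "dz": 0, "ax": 0, "ay": 0, "az": 0, "fingers": -1}]'

```text
t: 1.72
tool_pos: [0.4393, 0.1609, 0.2249]
tcp_rot: [-3.132, 0.008, 1.841]
ft_force: [1.2, 0.7, 0.2]
width: -0.0004
```

Call:
move_arm --series '[{"dx": -0.054, "dy": 0.0076, "dz": 0, "ax": 0, "ay": 0, "az": 0, "fingers": -1}, {"dx": -0.054, "dy": 0.0076, "dz": 0, "ax": 0, "ay": 0, "az": 0, "fingers": -1}, {"dx": -0.054, "dy": 0.0076, "dz": 0, "ax": 0, "ay": 0, "az": 0, "fingers": -1}, {"dx": -0.054, "dy": 0.0076, "dz": 0, "ax": 0, "ay": 0, "az": 0, "fingers": -1}, {"dx": -0.054, "dy": 0.0076, "dz": 0, "ax": 0, "ay": 0, "az": 0, "fingers": -1}, {"dx": -0.054, "dy": 0.0076, "dz": 0, "ax": 0, "ay": 0, "az": 0, "fingers": -1}, {"dx": -0.054, "dy": 0.0076, "dz": 0, "ax": 0, "ay": 0, "az": 0, "fingers": -1}, {"dx": 0, "dy": 0, "dz": 0, "ax": 0, "ay": 0, "az": 0, "fingers": -1}]'

```text
t: 2.72
tool_pos: [0.5928, -0.2059, 0.2249]
tcp_rot: [-3.129, 0.009, 1.836]
ft_force: [-1.1, 0.2, -1.3]
width: -0.0
```

```bash
python3 - <<'E'
from rig import arm
from h import *
s=arm.state(); print(s["tool_pos"],s["tcp_rot"],s["q"].round(2))
W=arm.get_image("wrist"); cv2.imwrite("pics/w1.png",W["image"]); np.savez("w.npz",**W)
try:
    b=blob(W["image"],*BLUE,(0,0,640,480)); r=cv2.minAreaRect(b); print(r,onz(W,r[0],.073), [onz(W,p,.073)[:2].round(4).tolist() for p in cv2.boxPoints(r)])
except Exception as e: print(e)
E
```

```text
[ 0.59282213 -0.20585036  0.22488182] [-3.1294557   0.00862032  1.83579785] [-0.31  0.34  0.75  1.54 -0.22  1.36  0.73]
((329.0, 155.5), (15.0, 54.0), 90.0) [ 0.58239871 -0.15040489  0.073     ] [[0.5604, -0.1505], [0.6013, -0.1393], [0.6046, -0.1504], [0.5632, -0.1616]]
```

View pics/w1.png

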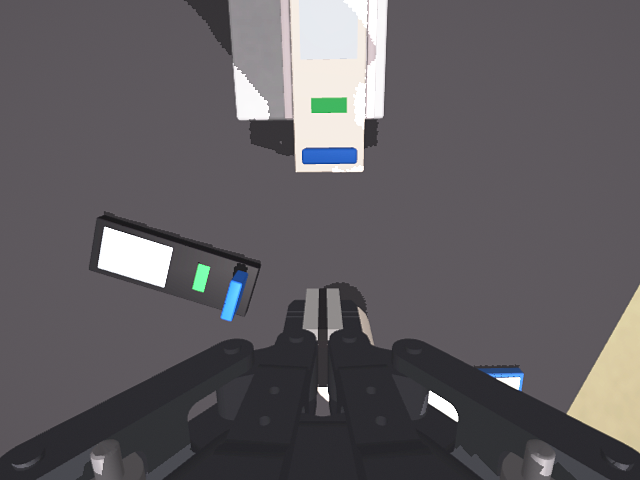

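The wrist view shows the fin at (329,155), the cassette between its rails, and the clamp yaw confirmed at about 0.266. The TCP is 56 mm behind the fin centre and 5 mm to one side. I'm correcting that and lowering.

Call:
move_arm --series '[{"dx": 0.015, "dy": 0.005, "dz": 0.035, "ax": 0, "ay": 0, "az": 0, "fingers": -1}, {"dx": 0, "dy": 0, "dz": 0.04, "ax": 0, "ay": 0, "az": 0, "fingers": -1}, {"dx": 0, "dy": 0, "dz": 0.04, "ax": 0, "ay": 0, "az": 0, "fingers": -1}, {"dx": 0, "dy": 0, "dz": 0.03, "ax": 0, "ay": 0, "az": 0, "fingers": -1}, {"dx": 0, "dy": 0, "dz": 0.02, "ax": 0, "ay": 0, "az": 0, "fingers": -1}, {"dx": 0, "dy": 0, "dz": 0, "ax": 0, "ay": 0, "az": 0, "fingers": -1}]'

```text
t: 3.52
tool_pos: [0.5929, -0.1753, 0.0553]
tcp_rot: [-3.134, -0.002, 1.851]
ft_force: [-0.1, -0.2, 0.2]
width: -0.0005
```

```bash
cat > rel.py <<'E'
from rig import arm
from h import *
s=arm.state(); y=.266; u=np.array([-np.sin(y),np.cos(y)]); v=np.array([np.cos(y),np.sin(y)])
for n,o in(("fin0",(.5824,-.1504)),("axis",(.536,.0125))):
    d=s["tool_pos"][:2]-o; print(n,"along y",(d@u).round(4),"along x",(d@v).round(4))
print(s["tool_pos"].round(4),s["tcp_rot"].round(3),s["ft_force"].round(1),s["t"])
E
python3 rel.py
```

```text
fin0 along y -0.0268 along x 0.0036
axis along y -0.1962 along x 0.0055
[ 0.5929 -0.1753  0.0553] [-3.134e+00 -2.000e-03  1.851e+00] [-0.1 -0.2  0.2] 3.525
```

Call:
move_arm --series '[{"dx": 0, "dy": -0.0036, "dz": 0.002, "ax": 0, "ay": 0, "az": 0.015, "fingers": -1}, {"dx": 0.005, "dy": 0, "dz": 0, "ax": 0, "ay": 0, "az": 0, "fingers": -1}, {"dx": 0.005, "dy": 0, "dz": 0, "ax": 0, "ay": 0, "az": 0, "fingers": -1}, {"dx": 0.005, "dy": 0, "dz": 0, "ax": 0, "ay": 0, "az": 0, "fingers": -1}, {"dx": 0.005, "dy": 0, "dz": 0, "ax": 0, "ay": 0, "az": 0, "fingers": -1}, {"dx": 0.005, "dy": 0, "dz": 0, "ax": 0, "ay": 0, "az": 0, "fingers": -1}, {"dx": 0.005, "dy": 0, "dz": 0, "ax": 0, "ay": 0, "az": 0, "fingers": -1}, {"dx": 0.005, "dy": 0, "dz": 0, "ax": 0, "ay": 0, "az": 0, "fingers": -1}, {"dx": 0.005, "dy": 0, "dz": 0, "ax": 0, "ay": 0, "az": 0, "fingers": -1}]'

```text
t: 4.65
tool_pos: [0.5809, -0.1368, 0.0576]
tcp_rot: [-3.141, 0.002, 1.835]
ft_force: [-0.4, -0.3, -0.1]
width: 0.0
```

```bash
python3 rel.py
```

```text
fin0 along y 0.0135 along x 0.0021
axis along y -0.1558 along x 0.0041
[ 0.5809 -0.1368  0.0576] [-3.141e+00  2.000e-03  1.835e+00] [-0.4 -0.3 -0.1] 4.65
```

Call:
move_arm --series '[{"dx": 0.005, "dy": -0.002, "dz": 0.003, "ax": 0, "ay": 0, "az": 0, "fingers": -1}, {"dx": 0.005, "dy": 0, "dz": 0.001, "ax": 0, "ay": 0, "az": 0, "fingers": -1}, {"dx": 0.005, "dy": 0, "dz": 0, "ax": 0, "ay": 0, "az": 0, "fingers": -1}, {"dx": 0.005, "dy": 0, "dz": 0, "ax": 0, "ay": 0, "az": 0, "fingers": -1}]'

```text
t: 5.15
tool_pos: [0.5742, -0.1182, 0.0543]
tcp_rot: [3.141, 0.004, 1.834]
ft_force: [0.4, -2.2, 1.1]
width: 0.0001
```

```bash
python3 rel.py; python3 - <<'E'
from rig import arm
from h import *
W=arm.get_image("wrist"); cv2.imwrite("pics/w2.png",W["image"])
b=blob(W["image"],*BLUE,(200,100,640,300)); r=cv2.minAreaRect(b); print(r)
E
```

```text
fin0 along y 0.0333 along x 0.0006
axis along y -0.1361 along x 0.0025
[ 0.5742 -0.1182  0.0543] [3.141 0.004 1.834] [ 0.4 -2.2  1.1] 5.15
((316.5, 275.5), (47.0, 117.0), 90.0)
```

View pics/w2.png

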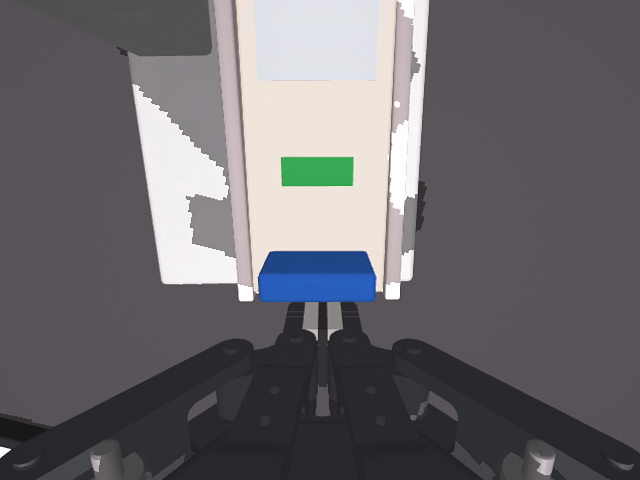

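The wrist view shows the fingers centred behind the fin at (317,275) and pushing, with the cassette straight between the rails. About 9 mm is left.

Call:
move_arm --series '[{"dx": 0.004, "dy": 0, "dz": 0, "ax": 0, "ay": 0, "az": 0, "fingers": -1}, {"dx": 0.004, "dy": 0, "dz": 0, "ax": 0, "ay": 0, "az": 0, "fingers": -1}]'

```text
t: 5.45
tool_pos: [0.5723, -0.1097, 0.0543]
tcp_rot: [3.14, 0.005, 1.835]
ft_force: [4.1, -7.1, -0.2]
width: -0.0002
```

Call:
move_arm --series '[{"dx": 0.003, "dy": 0, "dz": 0, "ax": 0, "ay": 0, "az": 0, "fingers": -1}, {"dx": 0.003, "dy": 0, "dz": 0, "ax": 0, "ay": 0, "az": 0, "fingers": -1}]'

```text
t: 5.7
tool_pos: [0.5731, -0.1093, 0.0555]
tcp_rot: [3.136, 0.015, 1.832]
ft_force: [3.0, -6.6, -0.6]
width: -0.0
```

```bash
python3 rel.py
```

```text
fin0 along y 0.0421 along x 0.0018
axis along y -0.1272 along x 0.0038
[ 0.5731 -0.1093  0.0555] [3.136 0.015 1.832] [ 3.  -6.6 -0.6] 5.7
```

Call:
move_arm --series '[{"dx": 0.006, "dy": -0.001, "dz": 0, "ax": 0, "ay": 0, "az": 0, "fingers": -1}, {"dx": 0.007, "dy": -0.001, "dz": 0, "ax": 0, "ay": 0, "az": 0, "fingers": -1}]'

```text
t: 5.95
tool_pos: [0.5728, -0.109, 0.0585]
tcp_rot: [3.126, 0.034, 1.826]
ft_force: [4.9, -14.7, 2.2]
width: 0.0002
```

```bash
python3 rel.py
```

```text
fin0 along y 0.0425 along x 0.0016
axis along y -0.1269 along x 0.0036
[ 0.5728 -0.109   0.0585] [3.126 0.034 1.826] [  4.9 -14.7   2.2] 5.95
```

The cassette is home: the tip stopped at y -0.127 as predicted, with 15 N of push and no further motion. I'm backing off, lifting and turning.

Call:
move_arm --series '[{"dx": -0.02, "dy": 0, "dz": 0, "ax": 0, "ay": 0.02, "az": 0, "fingers": -1}, {"dx": -0.02, "dy": 0, "dz": -0.01, "ax": 0, "ay": 0, "az": 0, "fingers": -1}, {"dx": 0, "dy": 0, "dz": -0.06, "ax": 0, "ay": 0, "az": 0, "fingers": -1}, {"dx": 0, "dy": 0, "dz": -0.06, "ax": 0, "ay": 0, "az": 0, "fingers": -1}, {"dx": 0, "dy": 0, "dz": -0.05, "ax": 0, "ay": 0, "az": -0.18, "fingers": 1}, {"dx": 0, "dy": 0, "dz": 0, "ax": 0, "ay": 0, "az": -0.18, "fingers": 1}, {"dx": 0, "dy": 0, "dz": 0, "ax": 0, "ay": 0, "az": -0.18, "fingers": 1}, {"dx": 0, "dy": 0, "dz": 0, "ax": 0, "ay": 0, "az": -0.18, "fingers": 1}, {"dx": 0, "dy": 0, "dz": 0, "ax": 0, "ay": 0, "az": -0.18, "fingers": 1}, {"dx": 0, "dy": 0, "dz": 0, "ax": 0, "ay": 0, "az": -0.18, "fingers": 1}, {"dx": 0, "dy": 0, "dz": 0, "ax": 0, "ay": 0, "az": -0.18, "fingers": 1}, {"dx": 0, "dy": 0, "dz": 0, "ax": 0, "ay": 0, "az": -0.18, "fingers": 1}, {"dx": 0, "dy": 0, "dz": 0, "ax": 0, "ay": 0, "az": -0.05, "fingers": 1}]'

```text
t: 7.58
tool_pos: [0.5779, -0.1404, 0.2489]
tcp_rot: [-3.14, 0.011, -2.913]
ft_force: [0.6, -0.7, 0.7]
width: 0.0857
```

```bash
python3 rel.py; python3 - <<'E'
from rig import arm
from h import *
print(arm.state()["q"].round(2))
T=arm.get_image("top");S=arm.get_image("side");np.savez("top1.npz",**T);np.savez("side1.npz",**S)
bs=blob(S["image"],*BLUE,(340,240,400,310)); print("fin side",cen(bs))
try:
  bt=blob(T["image"],*BLUE,(330,205,395,250)); print(cv2.minAreaRect(bt), "fin",tri(T,cen(bt),S,cen(bs)))
except Exception as e: print(e)
E
```

```text
fin0 along y 0.0109 along x -0.0017
axis along y -0.1585 along x 0.0002
[ 0.5779 -0.1404  0.2489] [-3.14   0.011 -2.913] [ 0.6 -0.7  0.7] 7.575
[-0.29  0.2   0.57  1.6  -0.11  1.36  2.09]
fin side [358.85164835 267.7032967 ]
((349.22637939453125, 232.29246520996094), (20.192001342773438, 6.043863773345947), 74.05460357666016) fin (array([ 0.56438294, -0.0952398 ,  0.05983793]), np.float64(0.0037276012373932362))
```

Call:
move_arm --series '[{"dx": 0.002, "dy": 0.053, "dz": 0, "ax": 0, "ay": 0.005, "az": 0, "fingers": 1}, {"dx": 0.002, "dy": 0.053, "dz": 0, "ax": 0, "ay": 0.005, "az": 0, "fingers": 1}, {"dx": 0.002, "dy": 0.05, "dz": 0, "ax": 0, "ay": 0, "az": 0, "fingers": 1}, {"dx": 0, "dy": 0, "dz": 0, "ax": 0, "ay": 0, "az": 0, "fingers": 1}]'

```text
t: 8.18
tool_pos: [0.5357, 0.0148, 0.2489]
tcp_rot: [-3.14, -0.0, -2.923]
ft_force: [0.1, -0.2, 0.5]
width: 0.0853
```

```bash
python3 rel.py; python3 - <<'E'
from rig import arm
from h import *
W=arm.get_image("wrist"); np.savez("w3.npz",**W); cv2.imwrite("pics/w3.png",W["image"])
b=blob(W["image"],*RED,(0,0,640,480)); r=cv2.minAreaRect(b); print(r,onz(W,r[0],.165),[onz(W,p,.165)[:2].round(4).tolist() for p in cv2.boxPoints(r)])
print((arm.state()["tcp_rot"]))
E
```

```text
fin0 along y 0.1716 along x -0.0016
axis along y 0.0022 along x 0.0003
[0.5357 0.0148 0.2489] [-3.14  -0.    -2.923] [ 0.1 -0.2  0.5] 8.175
((318.0, 244.0), (106.0, 18.0), 90.0) [0.53321085 0.01185049 0.165     ] [[0.5007, -0.001], [0.4983, 0.01], [0.5686, 0.0259], [0.5713, 0.0139]]
[-3.13855914e+00  1.05927598e-04 -2.92704333e+00]
```

View pics/w3.png

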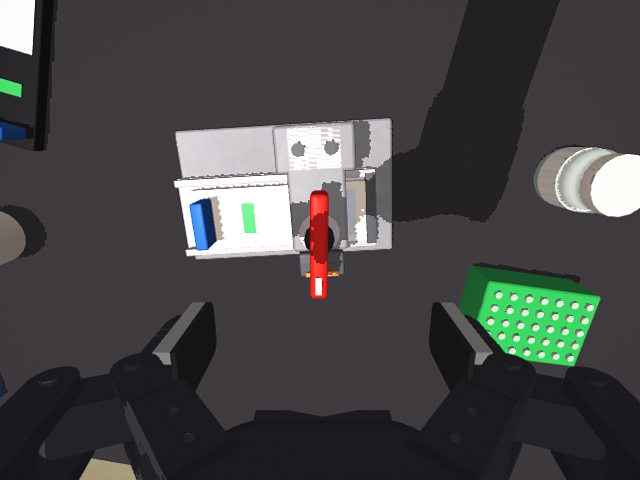

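The wrist view shows the bar centred at (318,244) and aligned with the tool, with the orange edge of the still-upright tab at (330,275). I'm lowering and gripping.

Call:
move_arm --series '[{"dx": 0.003, "dy": -0.002, "dz": 0.03, "ax": 0, "ay": 0, "az": 0, "fingers": 1}, {"dx": 0, "dy": 0, "dz": 0.035, "ax": 0, "ay": 0, "az": 0, "fingers": 1}, {"dx": 0, "dy": 0, "dz": 0.03, "ax": 0, "ay": 0, "az": 0, "fingers": 1}, {"dx": 0, "dy": 0, "dz": 0.012, "ax": 0, "ay": 0, "az": 0, "fingers": 1}, {"dx": 0, "dy": 0, "dz": 0, "ax": 0, "ay": 0, "az": 0, "fingers": 1}]'

```text
t: 8.85
tool_pos: [0.536, 0.001, 0.1416]
tcp_rot: [-3.135, 0.003, -2.941]
ft_force: [-1.0, -0.2, -0.4]
width: 0.0854
```

```bash
sed -i 's/(.536,.0125)/(.5335,.012)/' rel.py; python3 rel.py
```

```text
fin0 along y 0.1583 along x -0.0049
axis along y -0.0113 along x -0.0004
[0.536  0.001  0.1416] [-3.135e+00  3.000e-03 -2.941e+00] [-1.  -0.2 -0.4] 8.85
```

Call:
move_arm --series '[{"dx": 0, "dy": 0.011, "dz": 0.005, "ax": 0, "ay": 0, "az": -0.015, "fingers": 1}, {"dx": 0, "dy": 0, "dz": 0, "ax": 0, "ay": 0, "az": 0, "fingers": 1}]'

```text
t: 9.1
tool_pos: [0.5352, 0.0123, 0.1383]
tcp_rot: [-3.135, 0.006, -2.926]
ft_force: [-0.6, 0.6, 0.6]
width: 0.0853
```

```bash
python3 rel.py
```

```text
fin0 along y 0.1694 along x -0.0027
axis along y -0.0001 along x 0.0018
[0.5352 0.0123 0.1383] [-3.135  0.006 -2.926] [-0.6  0.6  0.6] 9.1
```

Call:
move_arm --series '[{"dx": 0.002, "dy": 0, "dz": 0.002, "ax": 0, "ay": 0, "az": 0, "fingers": -1}, {"dx": 0, "dy": 0, "dz": 0, "ax": 0, "ay": 0, "az": 0, "fingers": -1}, {"dx": 0, "dy": 0, "dz": 0, "ax": 0, "ay": 0, "az": 0, "fingers": -1}, {"dx": 0, "dy": 0, "dz": 0, "ax": 0, "ay": 0, "az": 0, "fingers": -1}, {"dx": 0, "dy": 0, "dz": 0, "ax": 0, "ay": 0, "az": 0, "fingers": -1}]'

```text
t: 9.72
tool_pos: [0.5342, 0.0117, 0.1381]
tcp_rot: [-3.135, 0.009, -2.925]
ft_force: [-0.4, 0.8, -0.2]
width: 0.0184
```

```bash
python3 rel.py; python3 - <<'E'
from rig import arm
from h import *
s=arm.state();print(s["width"],s["torque"],s["q"].round(2))
a=[arm.get_image(n)["image"] for n in("top","side","wrist")]
c=[cv2.resize(a[0][190:290,250:350],(380,380)),cv2.resize(a[1][180:280,270:370],(380,380))]
cv2.imwrite("pics/g1.png",np.vstack([np.hstack(c),cv2.resize(a[2][150:330],(760,214))]))
E
```

```text
fin0 along y 0.1691 along x -0.0039
axis along y -0.0005 along x 0.0006
[0.5342 0.0117 0.1381] [-3.135  0.009 -2.925] [-0.4  0.8 -0.2] 9.725
0.018376823367634843 [ 0.00760106  0.02168757 -0.02296538] [-0.49  0.14  0.45  1.88 -0.06  1.13  1.77]
```

View pics/g1.png

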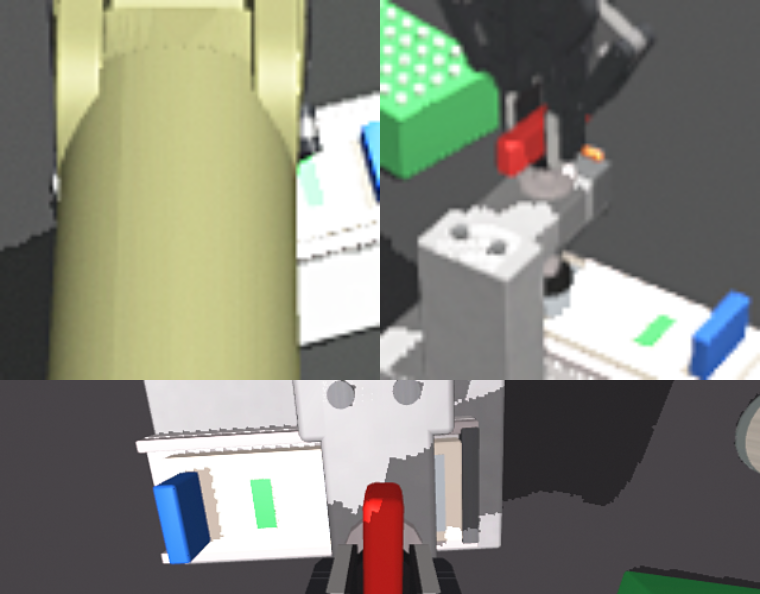

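The side crop shows the fingers around the bar and a sliver of orange on the still-upright tab at about side px (326,220). The top view is blocked by the arm, so the side camera's orange area will be my tab indicator.

```bash
cat > chk.py <<'E'
import runpy; runpy.run_path("rel.py")
from rig import arm
from h import *
s=arm.state();print("w",s["width"].round(4),"Mz",s["torque"].round(2),"q7",s["q"][6].round(2))
S=arm.get_image("side")["image"]; x0,y0,x1,y1=295,190,365,260
hh=cv2.cvtColor(S[y0:y1,x0:x1],cv2.COLOR_BGR2HSV); m=cv2.inRange(hh,np.array((9,120,80)),np.array((24,255,255)))
p=np.argwhere(m); print("orange px",len(p),(p.mean(0)[::-1]+[x0,y0]).round(1) if len(p) else "")
cv2.imwrite("pics/last.png",cv2.resize(S[180:280,270:370],(500,500)))
E
python3 chk.py
```

```text
fin0 along y 0.1691 along x -0.0039
axis along y -0.0005 along x 0.0006
[0.5342 0.0117 0.138 ] [-3.135  0.009 -2.925] [-0.7 -0.   1. ] 9.875Traceback (most recent call last):
  File "chk.py", line 4, in <module>
    s=arm.state();print("w",s["width"].round(4),"Mz",s["torque"].round(2),"q7",s["q"][6].round(2))
                            ^^^^^^^^^^^^^^^^
AttributeError: 'float' object has no attribute 'round'
```

Call:
move_arm --series '[{"dx": 0, "dy": 0, "dz": 0, "ax": 0, "ay": 0, "az": 0, "fingers": -1}, {"dx": 0, "dy": 0, "dz": 0.0002, "ax": 0, "ay": 0, "az": 0.1, "fingers": -1}, {"dx": 0, "dy": 0, "dz": 0.0002, "ax": 0, "ay": 0, "az": 0.1, "fingers": -1}, {"dx": 0, "dy": 0, "dz": 0.0002, "ax": 0, "ay": 0, "az": 0.1, "fingers": -1}]'

```text
t: 10.38
tool_pos: [0.5341, 0.0121, 0.1375]
tcp_rot: [-3.138, 0.011, 3.05]
ft_force: [-0.3, 0.4, 1.7]
width: 0.0183
```

```bash
python3 chk.py
```

```text
fin0 along y 0.1695 along x -0.0038
axis along y -0.0001 along x 0.0007
[0.5341 0.0121 0.1375] [-3.138  0.011  3.05 ] [-0.3  0.4  1.7] 10.375Traceback (most recent call last):
  File "chk.py", line 4, in <module>
    s=arm.state();print("w",s["width"].round(4),"Mz",s["torque"].round(2),"q7",s["q"][6].round(2))
                            ^^^^^^^^^^^^^^^^
AttributeError: 'float' object has no attribute 'round'
```

```bash
sed -i 's/s\["width"\].round(4)/round(float(s["width"]),4)/' chk.py; cat >> chk.py <<'E'
W=arm.get_image("wrist"); b=blob(W["image"],*RED,(220,120,420,480)); print("bar in wrist",cv2.minAreaRect(b))
E
python3 chk.py
```

```text
fin0 along y 0.1695 along x -0.0038
axis along y -0.0001 along x 0.0007
[0.5341 0.0121 0.1375] [-3.138  0.011  3.05 ] [-0.3  0.4  1.7] 10.375
w 0.0183 Mz [-0.04  0.09  0.12] q7 1.46
orange px 16 [323.3 219.3]
bar in wrist ((321.4999694824219, 325.5), (178.99996948242188, 32.99999237060547), 90.0)
```

The bar follows the tool, and the moment of 0.12 N m matches the stated friction. Continuing.

Call:
move_arm --series '[{"dx": 0, "dy": 0, "dz": 0.0002, "ax": 0, "ay": 0, "az": 0.1, "fingers": -1}, {"dx": 0, "dy": 0, "dz": 0.0002, "ax": 0, "ay": 0.01, "az": 0.1, "fingers": -1}, {"dx": 0, "dy": 0, "dz": 0.0002, "ax": 0, "ay": 0, "az": 0.1, "fingers": -1}, {"dx": 0, "dy": 0, "dz": 0.0002, "ax": 0, "ay": 0, "az": 0.1, "fingers": -1}, {"dx": 0, "dy": 0, "dz": 0.0002, "ax": 0, "ay": 0, "az": 0.1, "fingers": -1}, {"dx": 0, "dy": 0, "dz": 0.0002, "ax": 0, "ay": 0, "az": 0.1, "fingers": -1}]'

```text
t: 11.22
tool_pos: [0.5344, 0.013, 0.1363]
tcp_rot: [-3.141, 0.002, 2.45]
ft_force: [0.4, -0.0, 1.0]
width: 0.0182
```

```bash
python3 chk.py
```

```text
fin0 along y 0.1703 along x -0.0033
axis along y 0.0007 along x 0.0012
[0.5344 0.013  0.1363] [-3.141e+00  2.000e-03  2.450e+00] [ 0.4 -0.   1. ] 11.225
w 0.0182 Mz [-0.04  0.06  0.14] q7 0.88
orange px 19 [319.6 218.1]
bar in wrist ((322.67596435546875, 325.490478515625), (179.2075653076172, 33.5600471496582), 89.19306945800781)
```

Call:
move_arm --series '[{"dx": 0, "dy": 0, "dz": 0.0002, "ax": 0, "ay": 0, "az": 0.1, "fingers": -1}, {"dx": 0, "dy": 0, "dz": 0.0002, "ax": 0, "ay": 0, "az": 0.1, "fingers": -1}, {"dx": 0, "dy": 0, "dz": 0.0002, "ax": 0, "ay": 0, "az": 0.1, "fingers": -1}, {"dx": 0, "dy": 0, "dz": 0.0002, "ax": 0, "ay": 0, "az": 0.1, "fingers": -1}, {"dx": 0, "dy": 0, "dz": 0.0002, "ax": 0, "ay": 0, "az": 0.1, "fingers": -1}]'

```text
t: 11.95
tool_pos: [0.535, 0.0135, 0.1354]
tcp_rot: [3.14, 0.002, 1.957]
ft_force: [0.7, 0.8, 0.3]
width: 0.0183
```

```bash
python3 chk.py
```

```text
fin0 along y 0.1706 along x -0.0026
axis along y 0.001 along x 0.0019
[0.535  0.0135 0.1354] [3.140e+00 2.000e-03 1.957e+00] [0.7 0.8 0.3] 11.95
w 0.0183 Mz [-0.03  0.05  0.13] q7 0.39
orange px 3 [297.  211.7]
bar in wrist ((322.0, 325.5), (179.0, 34.0), 90.0)
```

View pics/last.png

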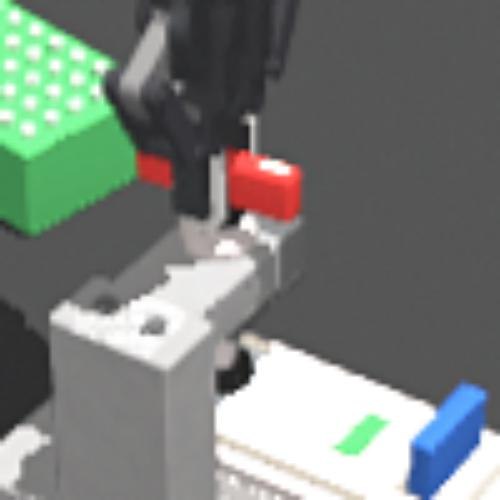

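The side view now has the bar hiding the upright tab, and the pad is still slightly above the cassette. I'll compute where the popped tab would appear.

```bash
cat > tab.py <<'E'
from rig import arm
from h import *
y=.266
def P(x,yy,z): return [.5335+np.cos(y)*x-np.sin(y)*yy,.012+np.sin(y)*x+np.cos(y)*yy,z]
out=[np.float64([P(x,s*.013,.086) for x,s in((.041,1),(.041,-1),(.071,-1),(.071,1))])]
import sys
for n in sys.argv[1:]:
    d=arm.get_image(n); im=d["image"].copy(); q=cv2.projectPoints(out[0],cv2.Rodrigues(np.array(d["R"]))[0],np.array(d["t"],float),d["mtx"],None)[0].reshape(-1,2)
    print(n,q.round().tolist())
    hh=cv2.cvtColor(im,cv2.COLOR_BGR2HSV); m=cv2.inRange(hh,np.array((9,120,80)),np.array((24,255,255)))
    M=np.zeros_like(m); c=q.mean(0); cv2.fillConvexPoly(M,np.int32((q-c)*1.3+c),255); print(" orange in quad",cv2.countNonZero(m&M),"of",cv2.countNonZero(M))
    cv2.polylines(im,[np.int32(q)],True,(255,0,255),1); cv2.imwrite(f"pics/tab_{n}.png",im)
E
python3 tab.py wrist side
```

```text
wrist [[392.0, 257.0], [385.0, 299.0], [435.0, 305.0], [445.0, 263.0]]
 orange in quad 113 of 3888
side [[318.0, 228.0], [328.0, 232.0], [336.0, 225.0], [326.0, 221.0]]
 orange in quad 0 of 190
```

View pics/tab_wrist.png

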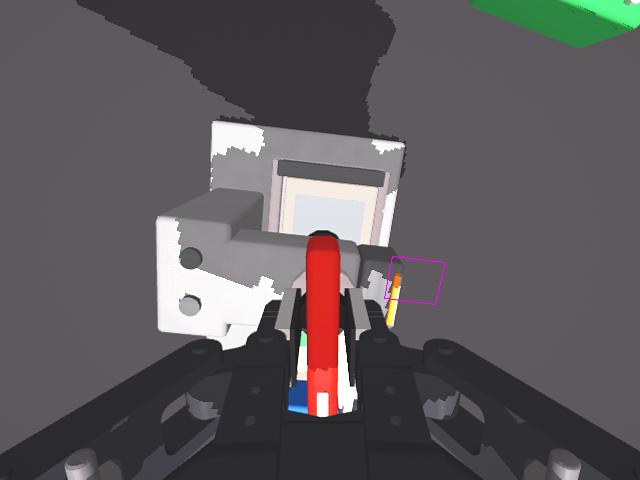

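The wrist view shows the tab edge at (395,300), still upright, with a clear view of the popped region (magenta). Wrist orange is now the indicator, and I'll advance in smaller steps.

Call:
move_arm --series '[{"dx": -0.0005, "dy": -0.001, "dz": 0.0002, "ax": 0, "ay": 0, "az": 0.1, "fingers": -1}, {"dx": -0.0005, "dy": -0.0005, "dz": 0.0002, "ax": 0, "ay": 0, "az": 0.1, "fingers": -1}, {"dx": 0, "dy": 0, "dz": 0.0002, "ax": 0, "ay": 0, "az": 0.1, "fingers": -1}]'

```text
t: 12.52
tool_pos: [0.5354, 0.0137, 0.1349]
tcp_rot: [3.136, 0.0, 1.661]
ft_force: [1.1, -0.7, -0.2]
width: 0.0183
```

```bash
python3 tab.py wrist; python3 rel.py
```

```text
wrist [[386.0, 238.0], [392.0, 281.0], [444.0, 272.0], [440.0, 228.0]]
 orange in quad 207 of 4129
fin0 along y 0.1706 along x -0.0022
axis along y 0.001 along x 0.0023
[0.5354 0.0136 0.1349] [3.136 0.    1.658] [1.6 0.1 0.3] 12.575
```

Call:
move_arm --series '[{"dx": 0, "dy": 0, "dz": 0.0002, "ax": 0, "ay": 0, "az": 0.1, "fingers": -1}, {"dx": 0, "dy": 0, "dz": 0.0002, "ax": 0, "ay": 0, "az": 0.1, "fingers": -1}]'

```text
t: 12.82
tool_pos: [0.5357, 0.0136, 0.1345]
tcp_rot: [3.136, -0.001, 1.461]
ft_force: [0.6, -0.5, -0.7]
width: 0.0182
```

```bash
python3 tab.py wrist; python3 rel.py
```

```text
wrist [[378.0, 226.0], [393.0, 268.0], [445.0, 249.0], [431.0, 206.0]]
 orange in quad 217 of 4382
fin0 along y 0.1705 along x -0.0019
axis along y 0.001 along x 0.0026
[0.5357 0.0136 0.1345] [ 3.136e+00 -1.000e-03  1.457e+00] [ 1.  -0.3  0.4] 12.875
```

Call:
move_arm --series '[{"dx": 0, "dy": -0.0005, "dz": 0.0002, "ax": 0, "ay": 0, "az": 0.1, "fingers": -1}, {"dx": 0, "dy": -0.0005, "dz": 0.0002, "ax": 0, "ay": 0, "az": 0.1, "fingers": -1}]'

```text
t: 13.12
tool_pos: [0.5359, 0.0136, 0.1342]
tcp_rot: [3.133, -0.002, 1.261]
ft_force: [1.9, -1.0, -1.0]
width: 0.0183
```

```bash
python3 tab.py wrist; python3 chk.py|tail -4
```

```text
wrist [[368.0, 216.0], [392.0, 255.0], [440.0, 226.0], [417.0, 186.0]]
 orange in quad 165 of 4532
[0.5359 0.0136 0.1342] [ 3.133e+00 -3.000e-03  1.258e+00] [ 1.6  0.3 -1.5] 13.175
w 0.0183 Mz [-0.01 -0.49  0.03] q7 -0.3
orange px 15 [325.6 221.6]
bar in wrist ((323.4999694824219, 325.5), (32.99999237060547, 178.99996948242188), 0.0)
```

Call:
move_arm --series '[{"dx": 0, "dy": 0, "dz": 0.0002, "ax": 0, "ay": 0, "az": 0.1, "fingers": -1}, {"dx": 0, "dy": 0, "dz": 0.0002, "ax": 0, "ay": 0, "az": 0.1, "fingers": -1}]'

```text
t: 13.52
tool_pos: [0.5362, 0.0135, 0.1338]
tcp_rot: [3.133, -0.004, 1.067]
ft_force: [1.2, 0.3, -0.4]
width: 0.0183
```

```bash
python3 tab.py wrist; python3 chk.py|tail -4
```

```text
wrist [[356.0, 209.0], [388.0, 243.0], [430.0, 205.0], [398.0, 169.0]]
 orange in quad 21 of 4677
[0.5362 0.0135 0.1338] [ 3.133 -0.004  1.064] [ 2.7 -0.3 -1.4] 13.575
w 0.0186 Mz [ 0.05 -0.35 -0.08] q7 -0.49
orange px 18 [324.9 221.6]
bar in wrist ((323.4999694824219, 325.5), (178.99996948242188, 32.99999237060547), 90.0)
```

Call:
move_arm --series '[{"dx": 0, "dy": 0, "dz": 0.0002, "ax": 0, "ay": 0, "az": 0.1, "fingers": -1}, {"dx": 0, "dy": 0, "dz": 0.0002, "ax": 0, "ay": 0, "az": 0.1, "fingers": -1}]'

```text
t: 13.92
tool_pos: [0.5365, 0.0133, 0.1334]
tcp_rot: [3.134, -0.006, 0.872]
ft_force: [2.3, -0.0, -1.2]
width: 0.0185
```

```bash
python3 tab.py wrist; python3 chk.py|tail -4
```

```text
wrist [[342.0, 204.0], [381.0, 231.0], [416.0, 185.0], [377.0, 156.0]]
 orange in quad 16 of 4910
[0.5365 0.0133 0.1334] [ 3.134 -0.006  0.869] [ 3.2 -1.  -0.9] 13.975
w 0.0185 Mz [-0.03 -0.33  0.01] q7 -0.68
orange px 14 [325.  221.5]
bar in wrist ((323.5, 325.5), (179.0, 33.0), 90.0)
```

View pics/tab_wrist.png

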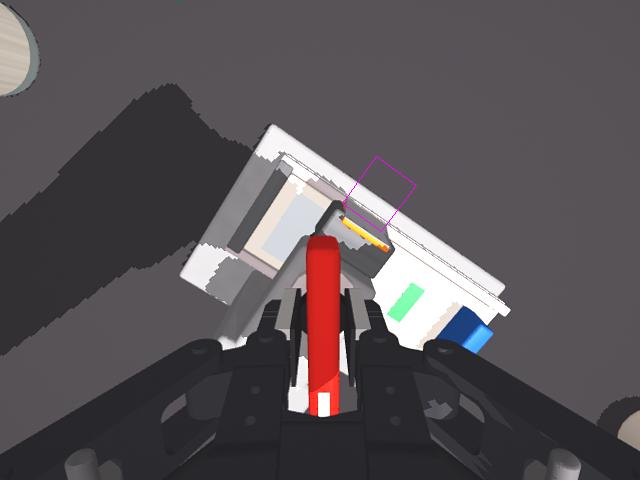

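The wrist view (10th picture) shows the tab still upright, edge-on at (365,232), with a clear view of its popped position. Continuing in 0.2 rad steps.

Call:
move_arm --series '[{"dx": 0, "dy": 0, "dz": 0.0002, "ax": 0, "ay": 0, "az": 0.1, "fingers": -1}, {"dx": 0, "dy": 0, "dz": 0.0002, "ax": 0, "ay": 0, "az": 0.1, "fingers": -1}]'

```text
t: 14.32
tool_pos: [0.5367, 0.0131, 0.1331]
tcp_rot: [3.134, -0.008, 0.678]
ft_force: [1.9, -1.1, -1.7]
width: 0.0184
```

```bash
sed -i 's/\*1.3+c/*1.8+c/' tab.py; python3 tab.py wrist; python3 chk.py|tail -4
```

```text
wrist [[328.0, 202.0], [372.0, 221.0], [398.0, 169.0], [352.0, 148.0]]
 orange in quad 126 of 9475
[0.5367 0.0131 0.1331] [ 3.134 -0.008  0.675] [ 3.7 -1.3 -1.3] 14.375
w 0.0178 Mz [ 0.01 -0.4   0.02] q7 -0.87
orange px 10 [325.8 221.5]
bar in wrist ((323.0, 325.0), (180.0, 34.0), 90.0)
```

Call:
move_arm --series '[{"dx": 0, "dy": 0, "dz": 0.0002, "ax": 0, "ay": 0, "az": 0.1, "fingers": -1}, {"dx": 0, "dy": 0, "dz": 0.0002, "ax": 0, "ay": 0, "az": 0.1, "fingers": -1}]'

```text
t: 14.72
tool_pos: [0.5369, 0.0129, 0.1328]
tcp_rot: [3.136, -0.01, 0.483]
ft_force: [3.4, -0.7, -1.7]
width: 0.0183
```

```bash
python3 tab.py wrist; python3 chk.py|tail -4
```

```text
wrist [[313.0, 202.0], [361.0, 212.0], [375.0, 156.0], [326.0, 145.0]]
 orange in quad 212 of 9576
[0.5369 0.0129 0.1328] [ 3.136 -0.01   0.48 ] [ 2.5 -0.5 -2. ] 14.775
w 0.0185 Mz [-0.07 -0.45  0.04] q7 -1.06
orange px 13 [326.1 221.2]
bar in wrist ((323.0, 325.5), (181.0, 34.0), 90.0)
```

Call:
move_arm --series '[{"dx": 0, "dy": 0, "dz": 0.0002, "ax": 0, "ay": 0.005, "az": 0.1, "fingers": -1}, {"dx": 0, "dy": 0, "dz": 0.0002, "ax": 0, "ay": 0, "az": 0.1, "fingers": -1}]'

```text
t: 15.12
tool_pos: [0.537, 0.0126, 0.1324]
tcp_rot: [3.138, -0.016, 0.289]
ft_force: [2.8, -2.2, -2.1]
width: 0.0183
```

```bash
python3 tab.py wrist; python3 chk.py|tail -4
```

```text
wrist [[299.0, 206.0], [348.0, 207.0], [351.0, 148.0], [300.0, 147.0]]
 orange in quad 307 of 9650
[0.537  0.0126 0.1324] [ 3.138 -0.016  0.286] [ 3.4 -1.1 -2. ] 15.175
w 0.0181 Mz [-0.11 -0.52  0.05] q7 -1.25
orange px 16 [326.1 221.1]
bar in wrist ((323.0, 325.0), (180.0, 34.0), 90.0)
```

Call:
move_arm --series '[{"dx": 0, "dy": 0, "dz": 0.0002, "ax": 0, "ay": -0.007, "az": 0.1, "fingers": -1}, {"dx": 0, "dy": 0, "dz": 0.0002, "ax": 0, "ay": -0.005, "az": 0.1, "fingers": -1}]'

```text
t: 15.52
tool_pos: [0.5371, 0.0123, 0.1321]
tcp_rot: [3.139, -0.004, 0.094]
ft_force: [2.4, -0.2, -2.1]
width: 0.0183
```

```bash
python3 tab.py wrist; python3 chk.py|tail -4
```

```text
wrist [[286.0, 211.0], [334.0, 202.0], [325.0, 144.0], [274.0, 153.0]]
 orange in quad 324 of 9790
[0.5371 0.0123 0.1321] [ 3.139 -0.004  0.091] [ 1.9 -0.4 -2. ] 15.575
w 0.0184 Mz [-0.17 -0.42 -0.02] q7 -1.43
orange px 18 [326.3 221.2]
bar in wrist ((323.0, 325.5), (179.0, 34.0), 90.0)
```

Call:
move_arm --series '[{"dx": 0, "dy": 0, "dz": 0.0002, "ax": 0, "ay": 0, "az": 0.1, "fingers": -1}, {"dx": 0, "dy": 0, "dz": 0.0002, "ax": 0, "ay": 0, "az": 0.1, "fingers": -1}]'

```text
t: 15.92
tool_pos: [0.5371, 0.012, 0.1317]
tcp_rot: [3.14, -0.005, -0.101]
ft_force: [2.7, -1.8, -1.3]
width: 0.0185
```

```bash
python3 tab.py wrist; python3 chk.py|tail -4
```

```text
wrist [[274.0, 219.0], [320.0, 201.0], [298.0, 146.0], [251.0, 165.0]]
 orange in quad 361 of 9693
[0.5371 0.012  0.1317] [ 3.14  -0.005 -0.104] [ 1.7 -2.1 -0.6] 15.975
w 0.0185 Mz [-0.21 -0.45  0.  ] q7 -1.62
orange px 21 [326. 221.]
bar in wrist ((322.5, 325.5), (179.0, 33.0), 90.0)
```

Turned 3.45 rad so far. The orange patch is growing slowly, so the tab is probably leaning.

Call:
move_arm --series '[{"dx": 0, "dy": 0, "dz": 0.0002, "ax": 0, "ay": 0, "az": 0.1, "fingers": -1}, {"dx": 0, "dy": 0, "dz": 0.0002, "ax": 0, "ay": 0, "az": 0.08, "fingers": -1}]'

```text
t: 16.32
tool_pos: [0.537, 0.0117, 0.1314]
tcp_rot: [3.141, -0.005, -0.275]
ft_force: [2.8, -1.0, -0.3]
width: 0.0187
```

```bash
python3 tab.py wrist; python3 chk.py|tail -4
```

```text
wrist [[265.0, 228.0], [306.0, 203.0], [275.0, 153.0], [233.0, 179.0]]
 orange in quad 2856 of 9462
[0.5371 0.0117 0.1314] [ 3.141 -0.005 -0.277] [ 2.  -0.9 -0.5] 16.375
w 0.0183 Mz [-0.23 -0.44  0.07] q7 -1.79
orange px 47 [330.7 225.5]
bar in wrist ((322.5, 325.5), (179.0, 33.0), 90.0)
```

The tab is out: orange in the quad jumped from 361 to 2856 px. I'm releasing and retreating straight up.

Call:
move_arm --series '[{"dx": 0, "dy": 0, "dz": 0, "ax": 0, "ay": 0, "az": 0, "fingers": 0.2}, {"dx": 0, "dy": 0, "dz": 0, "ax": 0, "ay": 0, "az": 0, "fingers": 0.5}, {"dx": 0, "dy": 0, "dz": 0, "ax": 0, "ay": 0, "az": 0, "fingers": 0.5}, {"dx": 0, "dy": 0, "dz": 0, "ax": 0, "ay": 0, "az": 0, "fingers": 0.5}, {"dx": 0, "dy": 0, "dz": -0.02, "ax": 0, "ay": 0, "az": 0, "fingers": 0.5}, {"dx": 0, "dy": 0, "dz": -0.03, "ax": 0, "ay": 0, "az": 0, "fingers": 0.5}, {"dx": 0, "dy": 0, "dz": -0.04, "ax": 0, "ay": 0, "az": 0, "fingers": 0.5}, {"dx": 0, "dy": 0, "dz": -0.04, "ax": 0, "ay": 0, "az": 0, "fingers": 0.5}, {"dx": 0, "dy": 0, "dz": 0, "ax": 0, "ay": 0, "az": 0, "fingers": 0.5}]'

```text
t: 17.6
tool_pos: [0.5344, 0.0133, 0.2643]
tcp_rot: [3.141, 0.002, -0.266]
ft_force: [0.3, -0.3, -0.4]
width: 0.0641
```

```bash
python3 tab.py wrist side; python3 - <<'E'
from rig import arm
from h import *
s=arm.state();print(s["width"],s["ft_force"].round(1),s["joint_vel"].round(3).max())
W=arm.get_image("wrist");S=arm.get_image("side")
bs=blob(S["image"],*BLUE,(340,240,400,310)); print("fin side",cen(bs))
r=blob(W["image"],*RED,(150,50,500,480)); q=cv2.minAreaRect(r); c=[onz(W,p,.158)[:2] for p in cv2.boxPoints(q)]; print("bar",np.mean(c,0),np.round(c,4).tolist())
S0=np.load("side.npz")["image"]
cv2.imwrite("pics/end.png",np.hstack([cv2.resize(W["image"][60:420,140:500],(400,400)),cv2.resize(S["image"][150:350,200:400],(400,400))]))
g=((45,120,60),(80,255,255))
print("rack",cen(blob(S0,*g,(240,175,305,225))),cen(blob(S["image"],*g,(240,175,305,225))))
E
```

```text
wrist [[289.0, 188.0], [314.0, 173.0], [296.0, 142.0], [270.0, 158.0]]
 orange in quad 1055 of 3550
side [[318.0, 228.0], [328.0, 232.0], [336.0, 225.0], [326.0, 221.0]]
 orange in quad 47 of 364
0.06417422092220555 [-0.5 -0.6 -1.5] 0.029
fin side [359.0540293  267.52106227]
bar [0.53800182 0.01226843] [[0.5745, 0.0083], [0.5715, -0.0027], [0.5014, 0.0158], [0.5046, 0.0277]]
rack [273.56077778 203.88233333] [274.00283321 204.97265336]
```

View pics/end.png

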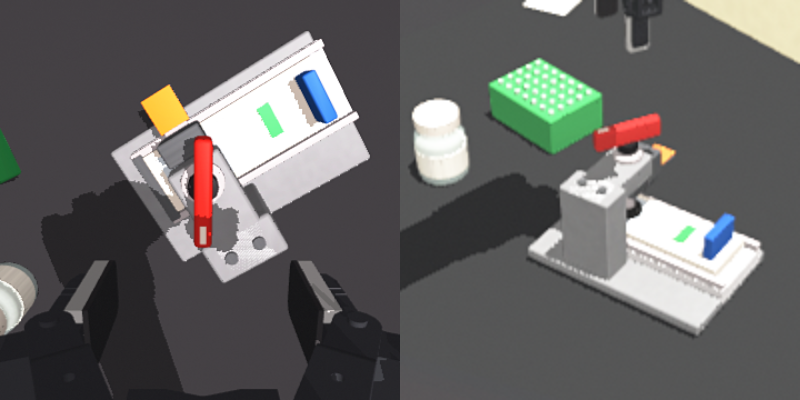

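The last view shows the orange tab out and level, the fin unmoved at its home position, and the handle free.

```bash
python3 -c "
from rig import arm
print(arm.hand_in())"
```

```text
the job is handed in; nothing more can be done
None
```

The cassette is home against the end stop, the orange tab is out, and the handle is released. I handed the job in at about 18 s of the 72 s allowed.

- **Push:** I pushed the fin with closed fingers. The cassette stopped at the predicted home position and stayed there under about 15 N. The fin then measured y -0.111 m against the expected -0.110 m, and it had not moved after the clamping.
- **Turn:** One grasp was enough, about 3.6 rad clockwise in small steps with a camera check between. I stopped on the first check that showed the tab out, so it popped within the last 0.18 rad or less. That is short of the roughly half a radian at which the cassette cracks.
- **Last checks:** The tab is level with its orange side up in both the wrist and side views. The gripper is open, about 10 cm above the handle, and touching nothing. The tip rack and jar look undisturbed; the rack's image centre shifted about 1 pixel, probably from arm shadow. I did not measure the jar or the wash bottle again.

**Small disagreements:**
- The gripper read 18 mm wide on the 12 mm bar, although the bar followed every turn.
- The tool drifted about 3 mm sideways while turning, with only small forces (under 4 N).

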